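Open a swing-bolt pressure filter holder

TASK

Open the steel pressure filter holder so that its membrane can be changed: unscrew the brass wing nut (anticlockwise from above) just until its collar clears the raised lip of the slotted lug and at most a quarter turn more, swing the eyebolt out of the slot and right down, then lift the lid by one of its black knobs until it stands nearly upright by itself. Try the bolt with a light push and loosen the nut further if the lip still holds it, for neither the bolt nor the lid may be forced against the other; leave the things round about where they are.

Things in the scene. Friction and masses are not known exactly. Their poses are not given: they have to be found in the camera images.
- nut_top (a point): Brass wing nut on the upright stud. Point on its axis in the hub's top face, between the wings; turns and rises with the nut; z up along the stud, x along the wings. Wings: span 46 mm (23 each side), 6 mm thick, from 8 mm below to 18 mm above the point; grasp from above across their ends. Hub 17 to 21 mm wide; stud 9 mm, up to 8 mm above the point. Collar 24 mm wide, 13 to 16 mm below the point, on the lug.
- lug_seat (a point): Where the slotted lug at the lid's front has its flat seat (top face) when shut: on the stud's axis, on the holder, 120 mm above the bench; x points back to the hinge. Slot 13 mm wide, open to the front. As the nut is backed off, the seal lifts the lug by an unknown 0 to 2.5 mm. The lid's top face behind is level with the seat; a disc of 45 mm radius, 5 mm higher, lies round its centre 88.5 mm behind.
- eyebolt (a joint): Swing of the eyebolt, rad: 0 upright in the slot, growing as its top goes out (-x of bolt_pivot) and down, 1.75 on its stop; falls by itself past about 0.5. Lips 2 mm high, 3.5 mm thick cross the front ends of the lug's prongs, 12 mm before the stud's axis: a light push (7 N) stops against them after 2 mm until the collar is about 2 mm above the lifted seat; then it slides over. 3.4 mm is too far.
- bolt_pivot (a point): Pin of the eyebolt, 75 mm below lug_seat, 45 mm above the bench, fixed on the holder. The bolt swings about this point's y axis; x points to the holder's back (from the eyebolt to the lid's hinge), z up, so this point's yaw is the holder's.
- lid_hinge (a point): Axis of the lid's hinge at the back of the filter holder, 112 mm above the bench; the lid turns about this point's y axis; x and z as for bolt_pivot.
- filter_lid (a joint): Opening of the lid in rad: 0 shut, growing as its front rises, 1.75 at its stop. The hinge is stiff (0.30 N m), so that the lid (0.30 kg) stays wherever it is left.
- knob_left (a point): Centre of the black ball knob (diameter 22 mm, on an 8 mm stalk, 30 mm above the lid's top face) to the left of the eyebolt as seen from the front; 124 mm in front of the hinge axis and 38 mm above it while the lid is shut. Moves with the lid.
- knob_right (a point): The same knob on the right side of the eyebolt.
- wing_nut: The wing nut; origin at the centre of its underside, 16 mm below nut_top. Coarse three-start right-hand thread: a turn anticlockwise from above lifts it 6 mm. It turns against friction of about 0.12 N m, more while tight on the seal, which is squeezed by an unknown amount.
- filter_holder: The steel filter holder, fixed to the bench by its base plate (176 x 136 mm): a drum 116 mm in diameter with a flange of 144 mm, its lid's top face 120 mm above the bench. Origin under its centre on the bench; the eyebolt is on its -x side, the lid's hinge on its +x side.
- beaker: Clear plastic beaker, 54 mm wide, 70 mm high, standing; origin under its centre. A bystander.
- tube50_a: Standing 50 ml tube with a blue cap, 34 mm wide, 118 mm high; origin under its centre. A bystander.
- petri_a: Petri dish with lid, 90 mm wide, 14 mm high; origin under its centre. A bystander.
- forceps: Steel forceps lying on the bench, 135 mm long along y; origin under the middle. A bystander.
- wash_bottle: White wash bottle with a red cap and bent spout, 64 mm wide body, 182 mm high; origin on the bench. A bystander.
- bench_timer: White and grey bench timer lying on the bench, 70 x 62 x 19 mm; origin under its centre. A bystander.

How it is judged (in metres and radians):
On the way, in this order (a step that is already met when the one before it is completed fails the run):
1. the wing nut is backed off while the eyebolt still stands in the slot (z of nut_top in the frame of filter_lid above 0.0255 m and value of joint eyebolt below 0.25 rad), for 0.05 s.
2. the eyebolt is swung out of the slot, with the lid still shut (value of joint eyebolt above 1 rad and value of joint filter_lid below 0.15 rad), for 0.1 s.
3. the lid is lifted open (value of joint filter_lid above 1.1 rad), for 0.2 s.
At the end, for the whole second after the job is handed in: The eyebolt hangs out and down (more than 1.3 rad from upright) with its nut still on, the lid stands open by itself at more than 1.1 rad (63 degrees), and both are at rest (value of joint eyebolt above 1.3 rad and value of joint filter_lid above 1.1 rad and linear speed of wing_nut below 0.02 m/s and velocity of joint filter_lid below 0.05 rad/s); the robot touches nothing.
It fails at once if the eyebolt with its nut and the lid are forced against each other (over 45 N): bolt pushed against the lip, or lid prised against the bolt (contact force between wing_nut and filter_lid above 45 N).
It fails at once if the nut is unscrewed too far: with bolt upright and lid shut, its collar stands over 3.4 mm above the lug's seat (a quarter turn and more beyond clearing the lip) (z of nut_top in the frame of filter_lid above 0.0274 m and value of joint each of eyebolt, filter_lid below 0.1 rad).
It fails at once if a bystander is moved by more than 3 cm (distance of any of beaker, tube50_a, petri_a, forceps, wash_bottle, bench_timer from where it was at the start of the episode above 0.03 m).
It also fails if it takes over 72 s, if anything falls off the work surface, if the arm or the gripper's body presses on something with over 40 N, if the wrist force passes 120 N, or if a joint passes its speed limit or range.

ROBOT

A 6-joint arm with a two-finger parallel gripper is mounted at the origin on a cart in front of the work surface, level with it; the furniture and walls round the work are solid. World frame = base frame: x ahead of the robot, y to its left, z up, the work surface at z = 0. Lengths are in m, angles in degrees, forces in N, time in s.
With the tool pointing down it reaches from about 0.35 to 0.875 m from the base axis. Payload 4.2 kg.
Tool frame: the origin (TCP) lies on the front face of the gripper's body, between the roots of the fingers; the fingertips stand 70 mm ahead of it and the grasp point (between the pads) lies 51 mm ahead of it (r.nose_length is the distance from the TCP to the fingertips, in m); z points along the fingers, y is the direction in which the jaws open and shut (so a half turn about z gives the same grasp; the last joint's range is limited). The gripper opens to 87 mm and grips with 3 to 60 N. Pads are 19 mm wide; open, the fingers measure 117 mm over their backs; the gripper's body (75 mm by 190 mm) begins 51 mm behind the grasp point.
Start: joints at [-53.824, 22.042, 0.453, 0, -68.411, -14.817], TCP at [0.228, -0.582, 0.292] pointing down, gripper open.
Joint ranges: [-179.83, 179.83], [-69.29, 118.12], [-61.27, 80.66], [-181.25, 117.63], [-171.15, -9.14], [-177.46, 177.46]. Speed limits (degrees/s): [159.86, 159.86, 180, 180, 180, 180].

INTERFACE

Orientations are given as a 3x3 rotation matrix whose columns are the frame's x, y, z axes.
In Python, from station import telemetry, capture, order, r gives the robot as it stands.
- The arm moves only by the tool drive_tool, never from a script. Its argument "series" is a list of rows, each a list of 4 numbers: the shift along the tool's x, y, z as a fraction of full scale, then the turn about the tool's z as a fraction of full scale. In form: [[dx, dy, dz, turn], ...]. A call has 1 to 10 rows; each row is the pose to reach, as a shift and turn from the pose commanded when the call began, along the tool's axes at that moment; what a row does not reach only later rows make up. Full scale, the value 1, is 0.12 m for a shift and 2 rad for a turn. A row lasts 1/8 s, in which the tool goes at most 62.5 mm and 10.7 degrees, less where a joint would pass 70% of its speed; a pose out of reach is approached as far as the arm can. A call with a number of a shift or a turn outside -1 to 1 is refused whole. A call with a gripper value outside its range is refused whole. "fingers" is the finger opening in mm, from 0 to 87, set as the call begins (left out, the last holds). The fingers move at their own pace and stop on an object; the grip force is fixed at half the most. Time passes only in rows, so rows that repeat a pose let the fingers close. It gives the time, the measured TCP pose, the force and the opening at its end, in the units of the state.
- telemetry.sense(): the state, without advancing time (a new reading comes with each control period).
- capture(name): name is "side" or "top"; returns a dict with "color" (384x512x3 uint8, blue, green, red), "fx", "fy", "cx", "cy" (pixels), "k1" (the pictures are not rectified: a ray, as slopes to the right and down, at radius r is drawn at 1 + k1 r^2 times it, then the intrinsics apply), "eye" and "attitude" of the camera in the world. Camera axes: x right, y up, looking along -z (the intrinsics and any distortion apply to the point x, -y, -z); pixel columns grow to the right and rows downward; lengths in m; the calibration is good to about 2 mm. A picture is of the moment at which its call begins. There is no depth.
- order.finish_job(): hands the job in, once; it reports no verdict.
The state is a dict: "time_s": time; "joints": joint angles; "joint_velocities": joint speeds; "effort": joint torques, N m; "tcp_pos": TCP position; "ee_rot": TCP orientation; "wrist_force": force on the tool from outside, world axes, zero at the start; "moment": the same for the moment, N m; "gripper_width": opening from 0.0 (shut) to 1.0 (fully open).
Only numpy, scipy, OpenCV 4.12 (cv2) and the standard library are available. Lean on these libraries where they do the work, as an engineer would, in place of code of your own. Each camera call takes 0.05 s, during which the arm holds its last target. There are 200 camera calls.

## Working session

There is one attempt and no reset: what is moved stays moved. The work goes in short steps, Python scripts to look and compute and a tool call to move; the robot and the scene stay as the last step left them, time stands still between calls to the robot, and variables do not carry over. Pictures are saved under pics/ and viewed, about 8 in all and at most 12, crops included, and the job is handed in when it is done.

Besides the shell and the picture viewer there is one more tool, called after "Emit:" as a command line: name --pt "numbers of a row" for each row, then --argument value for the rest. drive_tool: Moves the arm, as the interface text tells. Shift numbers are shares of 0.12 m and turn numbers shares of 2 rad, none past 1 either way. Its arguments: {"type":"object","properties":{"series":{"type":"array","items":{"type":"array","items":{"type":"number","minimum":-1,"maximum":1}}},"fingers":{"type":"number"}},"required":["series"]}

```bash
ls; mkdir -p pics; cat > h.py <<'E'
import numpy as np, cv2
from station import telemetry, capture, order, r
def shot(name,fn,crop=None,scale=1):
    c=capture(name); im=c["color"].copy()
    if crop: a,b,w,h=crop; im=im[b:b+h,a:a+w]
    im=cv2.resize(im,None,fx=scale,fy=scale,interpolation=cv2.INTER_CUBIC); cv2.imwrite("pics/"+fn,im); return c
def ray(c,u,v):
    K=np.array([[c["fx"],0,c["cx"]],[0,c["fy"],c["cy"]],[0,0,1]])
    p=cv2.undistortPoints(np.array([[[u,v]]],float),K,np.array([c["k1"],0,0,0,0.]))[0,0]
    # note: model is r_d = r(1+k1 r^2), same as cv2
    d=np.array(c["attitude"]).reshape(3,3)@np.array([p[0],-p[1],-1]); return np.array(c["eye"]),d/np.linalg.norm(d)
def atz(c,u,v,z):
    e,d=ray(c,u,v); return e+d*(z-e[2])/d[2]
def tri(c1,p1,c2,p2):
    e1,d1=ray(c1,*p1); e2,d2=ray(c2,*p2)
    s=np.linalg.lstsq(np.c_[d1,-d2],e2-e1,rcond=None)[0]
    a=e1+d1*s[0]; b=e2+d2*s[1]; return (a+b)/2, np.linalg.norm(a-b)
def proj(c,P):
    q=np.array(c["attitude"]).reshape(3,3).T@(np.array(P)-np.array(c["eye"])); x,y=q[0]/-q[2],-q[1]/-q[2]; f=1+c["k1"]*(x*x+y*y)
    return c["fx"]*x*f+c["cx"], c["fy"]*y*f+c["cy"]
E
python3 - <<'E'
from h import *
import pickle
for n in("top","side"):
    c=shot(n,n+"0.png",scale=1.5); pickle.dump(c,open(n+"0.pkl","wb")); print(n,c["eye"],c["fx"],c["k1"],c["attitude"])
print(telemetry.sense())
E
```

```text
pics
top [0.32794547 0.00953039 1.44417152] 492.08547871295815 0.05321364434492211 [[ 0.00631459  0.99048395 -0.13748337]
 [-0.99978369  0.00352882 -0.02049691]
 [-0.01981671  0.13758306  0.99029198]]
side [0.1852917  0.88483025 0.46371555] 364.49950810271815 -0.08754617836906485 [[-0.9294016   0.15877242 -0.33317262]
 [-0.36814229 -0.33485255  0.86737825]
 [ 0.02615204  0.92879766  0.36966333]]
{'time_s': 0.1, 'joints': array([-5.38227585e+01,  2.20862112e+01,  3.90976731e-01, -2.11261324e-02,
       -6.84125871e+01, -1.48168485e+01]), 'joint_velocities': array([-0.11490299, -0.08821942,  0.19981769,  0.06766995, -0.03342993,
        0.0419208 ]), 'effort': array([-1.51565775e-03, -3.91689634e+01,  1.87934285e+01,  4.23188522e+00,
        1.34492875e-02, -7.16045633e-05]), 'tcp_pos': array([ 0.22752351, -0.5817098 ,  0.29130426]), 'ee_rot': array([[-9.31357281e-01, -3.64105643e-01, -8.34055837e-04],
       [-3.64106568e-01,  9.31355702e-01,  1.72137686e-03],
       [ 1.50039632e-04,  1.90690208e-03, -9.99998171e-01]]), 'wrist_force': array([-0.01733885, -0.06544538, -0.2846084 ]), 'moment': array([ 0.04857962,  0.00316339, -0.02248697]), 'gripper_width': 0.9952507616891769}
```

View pics/top0.png

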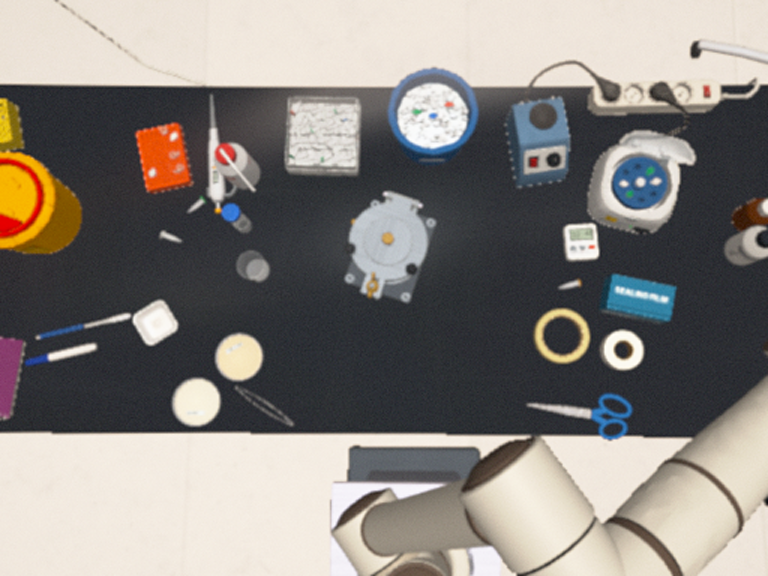

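View pics/side0.png

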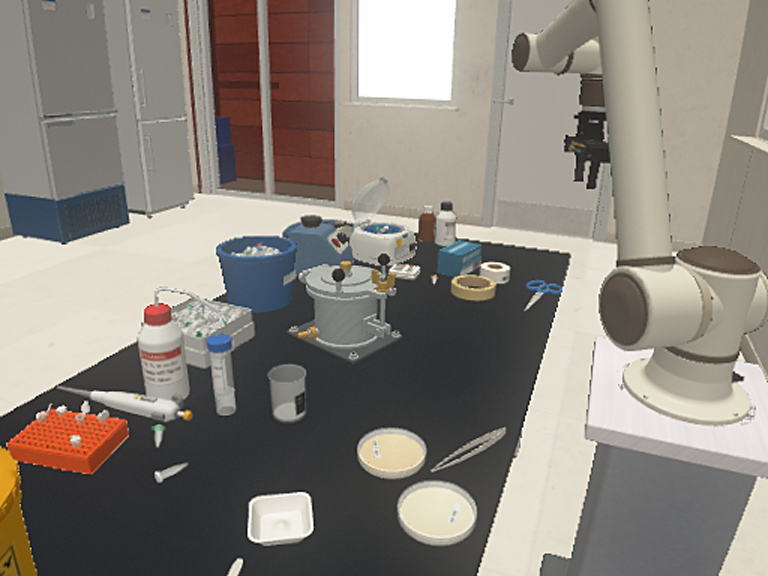

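The top view shows the holder at about (388,240) of 768 px. The nut is near (372,286), the knobs at (350,248) and (411,269), and the hinge at (402,200). I'll crop in for finer pixel positions.

```bash
python3 - <<'E'
from h import *
import pickle
t=pickle.load(open("top0.pkl","rb"));s=pickle.load(open("side0.pkl","rb"))
a=cv2.resize(t["color"][120:210,220:300],None,fx=6,fy=6,interpolation=cv2.INTER_CUBIC)
b=cv2.resize(s["color"][165:245,188:278],None,fx=6,fy=6,interpolation=cv2.INTER_CUBIC)
out=np.zeros((540,800,3),np.uint8)
out[:540,:400]=a[:, 40:440]; out[:480,400:800]=b[:,120:520]
cv2.imwrite("pics/crop0.png",out)
E
```

```text
(no output)
```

View pics/crop0.png

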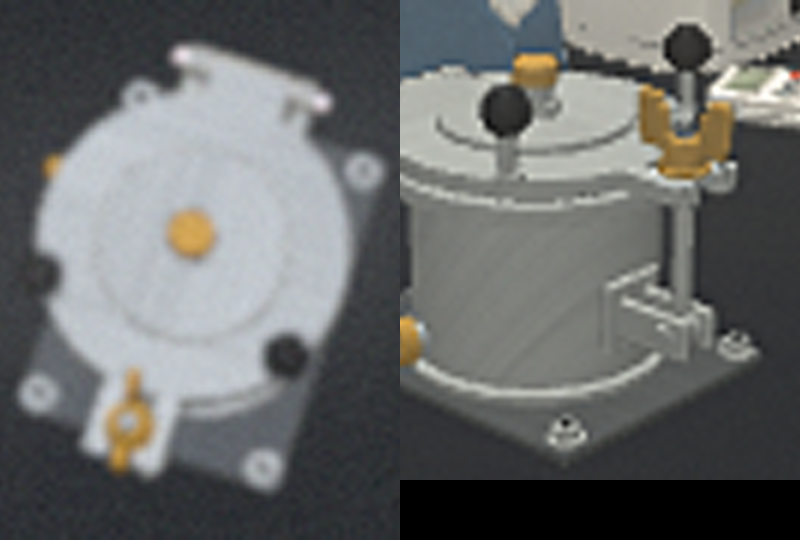

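```bash
cat > m.py <<'E'
from h import *
import pickle
t=pickle.load(open("top0.pkl","rb"));s=pickle.load(open("side0.pkl","rb"))
T=lambda x,y:(220+(x+40.5)/6-.5,120+(y+.5)/6-.5)
S=lambda x,y:(188+(x-400+120.5)/6-.5,165+(y+.5)/6-.5)
E
python3 - <<'E'
from m import *
kl=tri(t,T(42,274),s,S(506,110));kr=tri(t,T(286,356),s,S(687,47))
print("kl",kl,"kr",kr)
KL=atz(t,*T(42,274),.150);KR=atz(t,*T(286,356),.150);print(KL,KR,np.linalg.norm(KL-KR))
d=KL-KR;print("yaw knobs",np.degrees(np.arctan2(-d[0],d[1])))
for P in(KL,KR): print("side reproj",proj(s,P),S(506,110),S(687,47))
h1=atz(t,*T(182,55),.115);h2=atz(t,*T(320,102),.115);d=h1-h2;print("hinge",h1,h2,np.degrees(np.arctan2(-d[0],d[1])))
N=atz(t,*T(127,422),.144);print("stud top",N)
w1=atz(t,*T(133,378),.152);w2=atz(t,*T(119,465),.152);print("wings",w1,w2,np.linalg.norm(w1-w2),(w1+w2)/2,np.degrees(np.arctan2(*(w1-w2)[1::-1])))
C=atz(t,*T(190,234),.135);print("centre boss",C)
print("side wings",proj(s,w1),proj(s,w2),S(722,110),S(651,93))
print("corner plates",[atz(t,*T(*p),.008)[:2].round(4) for p in((140,95),(363,172),(38,392),(263,468))])
E
```

```text
kl (array([0.57562784, 0.11836506, 0.14963829]), np.float64(0.001811080308952284)) kr (array([0.53881473, 0.00939891, 0.15000601]), np.float64(0.0018205841150122411))
[0.57641266 0.1186899  0.15      ] [0.53968913 0.00969161 0.15      ] 0.11501845434224818
yaw knobs -18.61961822765538
side reproj (np.float64(224.55391524679567), np.float64(182.69803762206544)) (225.25, 182.91666666666666) (255.41666666666669, 172.41666666666666)
side reproj (np.float64(254.7507518343026), np.float64(172.34322083638114)) (225.25, 182.91666666666666) (255.41666666666669, 172.41666666666666)
hinge [0.68624391 0.05829529 0.115     ] [ 0.66406726 -0.00554277  0.115     ] -19.156673936737615
stud top [0.51069749 0.08033791 0.144     ]
wings [0.52927559 0.07745522 0.152     ] [0.49039195 0.08322681 0.152     ] 0.039309649386298266 [0.50983377 0.08034101 0.152     ] -8.442902252252628
centre boss [0.59784854 0.05326413 0.135     ]
side wings (np.float64(248.40590325319835), np.float64(179.71169104522525)) (np.float64(261.75853696942255), np.float64(182.67519108111924)) (261.25, 182.91666666666666) (249.41666666666666, 180.08333333333334)
corner plates [array([0.6946, 0.083 ]), array([ 0.6556, -0.0282]), array([0.5446, 0.1318]), array([0.5073, 0.0208])]
```

Position of the stud is about (0.5105, 0.080), the wings lie at about -8.4°, and the holder yaw is about -18.3°. Next is the transit.

Emit:
drive_tool --pt "-0.35 0.35 0 0" --pt "-0.7 0.7 0 0" --pt "-1 1 0 0" --pt "-1 1 0 0" --fingers 80

```text
time_s: 0.6
tcp_pos: [0.2965, -0.424, 0.2924]
ee_rot: [[-0.93, -0.368, 0.0], [-0.368, 0.93, 0.001], [-0.0, 0.0, -1.0]]
wrist_force: [-0.1, 0.1, 0.2]
gripper_width: 0.919
```

Emit:
drive_tool --pt "-0.35 0.35 0 0" --pt "-0.7 0.7 0 0" --pt "-1 1 0 0" --pt "-1 1 0 0"

```text
time_s: 1.1
tcp_pos: [0.3647, -0.2695, 0.2923]
ee_rot: [[-0.93, -0.368, 0.0], [-0.368, 0.93, 0.0], [-0.0, -0.0, -1.0]]
wrist_force: [-0.2, -0.7, 0.4]
gripper_width: 0.917
```

Emit:
drive_tool --pt "-0.35 0.35 0 0" --pt "-0.7 0.7 0 0" --pt "-1 1 0 0" --pt "-1 1 0 0"

```text
time_s: 1.6
tcp_pos: [0.4331, -0.1145, 0.2921]
ee_rot: [[-0.93, -0.367, -0.0], [-0.367, 0.93, -0.0], [0.0, -0.0, -1.0]]
wrist_force: [0.0, -0.6, -0.2]
gripper_width: 0.923
```

Emit:
drive_tool --pt "-0.35 0.35 0 0" --pt "-0.7 0.7 0 0" --pt "-1 1 0 0" --pt "-1 1 0 0"

```text
time_s: 2.1
tcp_pos: [0.5014, 0.0405, 0.2915]
ee_rot: [[-0.931, -0.365, -0.001], [-0.365, 0.931, -0.001], [0.001, -0.0, -1.0]]
wrist_force: [-1.5, 0.8, -0.7]
gripper_width: 0.916
```

Emit:
drive_tool --pt "-0.1 0.15 0 -0.09" --pt "-0.196 0.28 0 -0.18" --pt "-0.196 0.28 0 -0.27" --pt "-0.196 0.28 0 -0.36" --pt "-0.196 0.28 0 -0.45" --pt "-0.196 0.28 0 -0.525" --pt "-0.196 0.28 0 -0.525"

```text
time_s: 2.98
tcp_pos: [0.5095, 0.0776, 0.292]
ee_rot: [[-0.152, -0.988, -0.001], [-0.988, 0.152, -0.0], [0.001, 0.001, -1.0]]
wrist_force: [0.1, -0.4, 0.1]
gripper_width: 0.918
```

Emit:
drive_tool --pt "-0.023 0 0.25 0" --pt "-0.023 0 0.5 0" --pt "-0.023 0 0.6 0" --pt "-0.023 0 0.7 0" --pt "-0.023 0 0.758 0" --pt "-0.023 0 0.758 0"

```text
time_s: 3.72
tcp_pos: [0.51, 0.0823, 0.2013]
ee_rot: [[-0.148, -0.989, -0.0], [-0.989, 0.148, -0.0], [0.0, 0.0, -1.0]]
wrist_force: [0.5, 0.1, 0.2]
gripper_width: 0.922
```

```bash
python3 - <<'E'
from h import *
c=shot("side","s1.png",crop=(195,110,100,110),scale=5)
q=telemetry.sense();print(q["tcp_pos"],q["joints"],q["wrist_force"],q["moment"])
E
```

```text
[0.51022629 0.08249317 0.20169823] [ 2.71996146e+01  1.66493008e+01 -2.19920926e+01  1.52839272e-02
 -5.13152210e+01 -3.56866279e+01] [0.43909782 0.76310074 0.72728156] [ 0.04842986  0.09168436 -0.03976532]
```

View pics/s1.png

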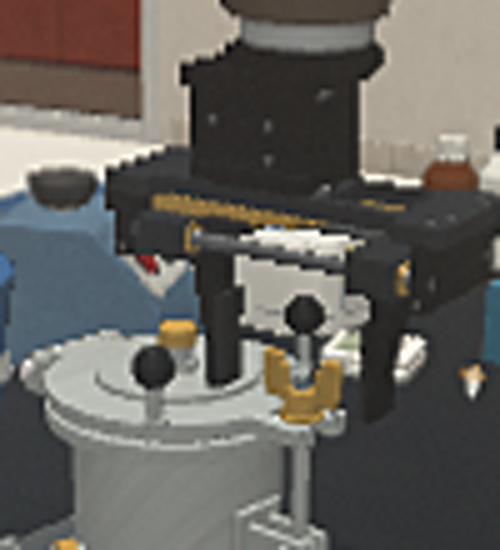

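The fingers straddle the nut along its wings: fingers at (222,385) and (375,420), nut at (303,390). I'll trim y and grip.

Emit:
drive_tool --pt "0.016 0 0.005 0" --pt "0.016 0 0.005 0" --pt "0.016 0 0.005 0" --pt "0.016 0 0.005 0" --pt "0.016 0 0.005 0" --pt "0.016 0 0.005 0" --pt "0.016 0 0.005 0" --pt "0.016 0 0.005 0" --fingers 30

```text
time_s: 4.78
tcp_pos: [0.5096, 0.0805, 0.2008]
ee_rot: [[-0.147, -0.989, -0.0], [-0.989, 0.147, -0.0], [0.0, 0.0, -1.0]]
wrist_force: [-1.5, 0.7, 1.5]
gripper_width: 0.526
```

```bash
cat > st.py <<'E'
from h import *
q=telemetry.sense();R=q["ee_rot"]
print(q["time_s"],q["tcp_pos"].round(4),"yaw",np.degrees(np.arctan2(R[1,1],R[0,1])).round(2),"j6",q["joints"][5].round(1),"F",q["wrist_force"].round(2),"M",q["moment"].round(3),"w",(q["gripper_width"]*87).round(1))
E
python3 st.py
```

```text
Traceback (most recent call last):
  File "st.py", line 3, in <module>
    print(q["time_s"],q["tcp_pos"].round(4),"yaw",np.degrees(np.arctan2(R[1,1],R[0,1])).round(2),"j6",q["joints"][5].round(1),"F",q["wrist_force"].round(2),"M",q["moment"].round(3),"w",(q["gripper_width"]*87).round(1))
                                                                                                                                                                                         ^^^^^^^^^^^^^^^^^^^^^^^^^^^^^
AttributeError: 'float' object has no attribute 'round'
```

```bash
sed -i 's/(q\["gripper_width"\]\*87).round(1)/round(q["gripper_width"]*87,1)/' st.py; python3 st.py
```

```text
4.775 [0.5096 0.0805 0.2008] yaw 171.52 j6 -35.5 F [-1.48  0.65  1.48] M [ 0.151  0.504 -0.063] w 45.8
```

Emit:
drive_tool --pt "0 0 -0.0014 -0.087" --pt "0 0 -0.0028 -0.1745" --pt "0 0 -0.0028 -0.1745" --pt "0 0 -0.0028 -0.1745"

```text
time_s: 5.28
tcp_pos: [0.5092, 0.0805, 0.201]
ee_rot: [[0.198, -0.98, -0.001], [-0.98, -0.198, -0.0], [0.0, 0.001, -1.0]]
wrist_force: [-3.4, 1.8, 3.8]
gripper_width: 0.523
```

```bash
python3 st.py
```

```text
5.275 [0.5092 0.0805 0.201 ] yaw -168.6 j6 -15.6 F [-3.43  1.82  3.77] M [0.448 1.261 0.133] w 45.5
```

Emit:
drive_tool --pt "0 0 -0.0014 -0.087" --pt "0 0 -0.0028 -0.1745" --pt "0 0 -0.0028 -0.1745" --pt "0 0 -0.0028 -0.1745"

```text
time_s: 5.78
tcp_pos: [0.5088, 0.0803, 0.2013]
ee_rot: [[0.52, -0.854, -0.002], [-0.854, -0.52, -0.001], [-0.001, 0.002, -1.0]]
wrist_force: [-5.8, 1.4, 4.2]
gripper_width: 0.526
```

```bash
python3 st.py
```

```text
5.775 [0.5088 0.0803 0.2013] yaw -148.67 j6 4.3 F [-5.79  1.4   4.15] M [0.436 1.615 0.148] w 45.8
```

Emit:
drive_tool --pt "-0.009 0.009 -0.004 -0.087" --pt "-0.009 0.009 -0.007 -0.1745" --pt "-0.009 0.009 -0.007 -0.1745" --pt "-0.009 0.009 -0.007 -0.1745"

```text
time_s: 6.28
tcp_pos: [0.5081, 0.0804, 0.2018]
ee_rot: [[0.78, -0.625, -0.001], [-0.625, -0.78, -0.001], [0.0, 0.001, -1.0]]
wrist_force: [-0.7, -3.0, -1.7]
gripper_width: 0.524
```

```bash
python3 st.py
```

```text
6.275 [0.5081 0.0804 0.2018] yaw -128.7 j6 24.2 F [-0.69 -2.99 -1.7 ] M [-1.003  0.205  0.037] w 45.5
```

Emit:
drive_tool --pt "0 0 -0.0014 -0.087" --pt "0 0 -0.0028 -0.1745" --pt "0 0 -0.0028 -0.1745" --pt "0 0 -0.0028 -0.1745"

```text
time_s: 6.78
tcp_pos: [0.5076, 0.0801, 0.2021]
ee_rot: [[0.947, -0.321, -0.002], [-0.321, -0.947, -0.002], [-0.001, 0.002, -1.0]]
wrist_force: [-0.5, -5.7, -1.8]
gripper_width: 0.524
```

```bash
python3 st.py
```

```text
6.775 [0.5076 0.0801 0.2021] yaw -108.74 j6 44.1 F [-0.55 -5.66 -1.78] M [-1.74   0.371  0.143] w 45.6
```

Emit:
drive_tool --pt "0 0 -0.0014 -0.087" --pt "0 0 -0.0028 -0.1745" --pt "0 0 -0.0028 -0.1745" --pt "0 0 -0.0028 -0.1745"

```text
time_s: 7.28
tcp_pos: [0.5074, 0.0798, 0.2024]
ee_rot: [[1.0, 0.022, -0.003], [0.022, -1.0, -0.002], [-0.003, 0.002, -1.0]]
wrist_force: [-0.1, -6.0, -1.1]
gripper_width: 0.521
```

```bash
python3 st.py
```

```text
7.275 [0.5074 0.0798 0.2024] yaw -88.74 j6 64.1 F [-0.14 -6.01 -1.08] M [-2.146  0.358  0.102] w 45.3
```

Emit:
drive_tool --pt "0 0.006 -0.0014 -0.087" --pt "0 0.006 -0.004 -0.1745" --pt "0 0.006 -0.006 -0.262" --pt "0 0.006 -0.006 -0.262" --pt "0 0.006 -0.006 -0.262"

```text
time_s: 7.9
tcp_pos: [0.5076, 0.079, 0.203]
ee_rot: [[0.855, 0.519, -0.002], [0.519, -0.855, -0.002], [-0.003, 0.001, -1.0]]
wrist_force: [-0.3, -6.1, -2.4]
gripper_width: 0.522
```

```bash
python3 st.py; python3 -c "
from h import *
R=telemetry.sense()['ee_rot'];print(R.T@np.array([-.9494,.314,0]))"
```

```text
7.9 [0.5076 0.079  0.203 ] yaw -58.71 j6 94.2 F [-0.29 -6.1  -2.44] M [-2.329  0.065  0.103] w 45.4
[-0.64824303 -0.76140353  0.00141521]
```

Emit:
drive_tool --pt "-0.011 -0.013 0 0" --pt "-0.016 -0.019 0 0" --pt "-0.022 -0.025 0 0" --pt "-0.022 -0.025 0 0"

```text
time_s: 8.4
tcp_pos: [0.505, 0.0798, 0.2031]
ee_rot: [[0.854, 0.52, 0.001], [0.52, -0.854, -0.003], [-0.001, 0.003, -1.0]]
wrist_force: [3.5, -10.8, -4.7]
gripper_width: 0.522
```

```bash
python3 st.py
```

```text
8.4 [0.505  0.0798 0.2031] yaw -58.69 j6 93.9 F [  3.54 -10.85  -4.74] M [-3.631 -1.5    0.047] w 45.4
```

Emit:
drive_tool --pt "0.004 0.024 -0.002 0" --pt "0.004 0.024 -0.004 -0.087" --pt "0.004 0.024 -0.006 -0.175" --pt "0.004 0.024 -0.007 -0.262" --pt "0.004 0.024 -0.007 -0.305" --pt "0.004 0.024 -0.007 -0.305"

```text
time_s: 9.15
tcp_pos: [0.5069, 0.0787, 0.2038]
ee_rot: [[0.402, 0.915, 0.001], [0.915, -0.402, -0.001], [-0.0, 0.001, -1.0]]
wrist_force: [3.2, -6.7, -6.7]
gripper_width: 0.524
```

```bash
cat >> st.py <<'E'
y=np.radians(-18.3);a=-np.array([np.cos(y),np.sin(y),0]);b=np.array([-np.sin(y),np.cos(y),0])
print("out",a@q["tcp_pos"],"Fout",a@q["wrist_force"],"lat",b@q["tcp_pos"],"Flat",b@q["wrist_force"],"tool comps out",(R.T@a).round(3),"lat",(R.T@b).round(3))
E
python3 st.py
```

```text
9.15 [0.5069 0.0787 0.2038] yaw -23.73 j6 129.2 F [ 3.24 -6.73 -6.65] M [-2.123 -1.175  0.102] w 45.6
out -0.45657820800996557 Fout -5.189584451915089 lat 0.23385431779984037 Flat -5.370390040715053 tool comps out [-0.095 -0.996 -0.001] lat [ 0.996 -0.095 -0.   ]
```

Emit:
drive_tool --pt "-0.009 -0.011 0.005 0" --pt "-0.01 -0.022 0.005 0" --pt "-0.011 -0.033 0.005 0" --pt "-0.011 -0.033 0.005 0"

```text
time_s: 9.65
tcp_pos: [0.5048, 0.0792, 0.2039]
ee_rot: [[0.402, 0.916, 0.007], [0.916, -0.402, 0.0], [0.003, 0.006, -1.0]]
wrist_force: [8.0, -8.8, -8.5]
gripper_width: 0.526
```

```bash
python3 st.py
```

```text
9.65 [0.5048 0.0792 0.2039] yaw -23.71 j6 128.9 F [ 7.98 -8.75 -8.51] M [-2.891 -2.892 -0.036] w 45.8
out -0.4544112852586075 Fout -10.32069913454075 lat 0.23374054097511998 Flat -5.804519729055712 tool comps out [-0.094 -0.996 -0.006] lat [ 0.996 -0.094  0.002]
```

Emit:
drive_tool --pt "0.002 0.022 0.008 0" --pt "0.002 0.022 0.007 -0.087" --pt "0.002 0.022 0.005 -0.175" --pt "0.002 0.022 0.004 -0.262" --pt "0.002 0.022 0.004 -0.262"

```text
time_s: 10.28
tcp_pos: [0.5065, 0.0789, 0.2042]
ee_rot: [[-0.111, 0.994, 0.005], [0.994, 0.111, 0.001], [0.0, 0.005, -1.0]]
wrist_force: [3.3, -5.2, -2.0]
gripper_width: 0.523
```

```bash
python3 st.py
```

```text
10.275 [0.5065 0.0789 0.2042] yaw 6.38 j6 159.2 F [ 3.26 -5.22 -2.02] M [-1.619 -1.117  0.132] w 45.5
out -0.45607221212941285 Fout -4.737139956256402 lat 0.23390795120299865 Flat -3.93453504301079 tool comps out [ 0.418 -0.909 -0.004] lat [0.909 0.418 0.002]
```

Emit:
drive_tool --pt "0.005 -0.01 0 0" --pt "0.009 -0.02 0 0" --pt "0.014 -0.03 0 0" --pt "0.014 -0.03 0 0"

```text
time_s: 10.78
tcp_pos: [0.5037, 0.0801, 0.2044]
ee_rot: [[-0.11, 0.994, 0.008], [0.994, 0.11, 0.001], [0.0, 0.008, -1.0]]
wrist_force: [5.1, -6.8, -3.8]
gripper_width: 0.522
```

```bash
python3 st.py
```

```text
10.775 [0.5037 0.0801 0.2044] yaw 6.31 j6 158.8 F [ 5.14 -6.81 -3.84] M [-2.186 -2.27  -0.085] w 45.4
out -0.45311978945391257 Fout -7.01558754914669 lat 0.23422656621921137 Flat -4.851626592323057 tool comps out [ 0.416 -0.909 -0.007] lat [0.909 0.416 0.004]
```

Emit:
drive_tool --pt "0.005 -0.011 0 0" --pt "0.01 -0.023 0 0" --pt "0.01 -0.023 0 0"

```text
time_s: 11.15
tcp_pos: [0.5015, 0.0811, 0.2045]
ee_rot: [[-0.11, 0.994, 0.01], [0.994, 0.11, 0.002], [0.001, 0.01, -1.0]]
wrist_force: [7.6, -7.5, -4.5]
gripper_width: 0.519
```

```bash
python3 st.py
```

```text
11.15 [0.5015 0.0811 0.2045] yaw 6.3 j6 158.6 F [ 7.57 -7.52 -4.48] M [-2.309 -2.896 -0.144] w 45.2
out -0.45069483976327235 Fout -9.547728216471102 lat 0.23445151890528365 Flat -4.759078629832365 tool comps out [ 0.416 -0.909 -0.009] lat [0.909 0.416 0.005]
```

```bash
python3 - <<'E'
from h import *
shot("side","s2.png",crop=(205,150,80,80),scale=7)
E
```

```text
(no output)
```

View pics/s2.png

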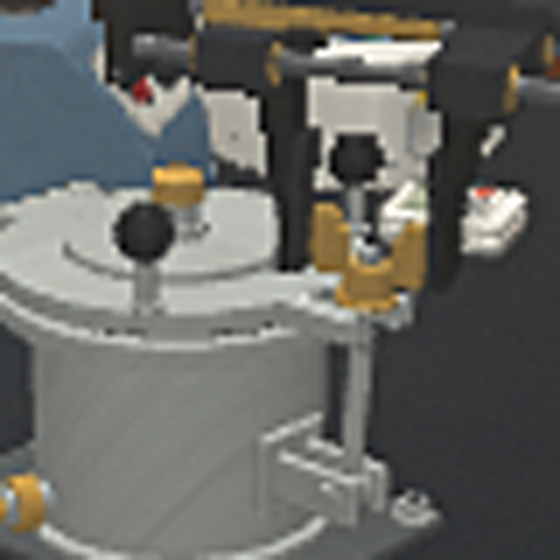

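The bolt leans outward: its top is at (368,320) and its foot at (355,450), so the collar is sliding over the lip. I'll open the fingers, align them with the holder and push on with the inner finger.

Emit:
drive_tool --pt "0 0 0 0" --pt "0 0 0 0" --pt "0 0 0 0" --pt "0 0 0 0" --pt "0 0 0 0.09" --pt "0 0 0 0.18" --pt "0 0 0 0.215" --pt "0 0 0 0.215" --fingers 87

```text
time_s: 12.2
tcp_pos: [0.498, 0.0809, 0.2034]
ee_rot: [[0.311, 0.951, 0.0], [0.951, -0.311, 0.0], [0.0, 0.0, -1.0]]
wrist_force: [0.1, -0.6, -0.4]
gripper_width: 1.001
```

```bash
python3 st.py
```

```text
12.2 [0.498  0.0809 0.2034] yaw -18.1 j6 134.2 F [ 0.08 -0.58 -0.44] M [-0.115  0.053  0.003] w 87.1
out -0.44736737410756044 Fout -0.2578019441737994 lat 0.2331788942876829 Flat -0.5259155389908274 tool comps out [ 0.003 -1.    -0.   ] lat [1.    0.003 0.   ]
```

Emit:
drive_tool --pt "0 -0.06 0 0" --pt "0 -0.12 0 0" --pt "0 -0.16 0 0" --pt "0 -0.18 0 0" --pt "0 -0.2 0 0" --pt "0 -0.2 0 0"

```text
time_s: 12.95
tcp_pos: [0.4752, 0.0884, 0.2036]
ee_rot: [[0.311, 0.95, 0.0], [0.95, -0.311, 0.0], [0.0, 0.0, -1.0]]
wrist_force: [1.2, -1.0, 1.3]
gripper_width: 0.999
```

```bash
python3 st.py
```

```text
12.95 [0.4752 0.0884 0.2036] yaw -18.13 j6 132.0 F [ 1.19 -0.98  1.31] M [-0.352 -0.365 -0.061] w 86.9
out -0.42344379381160996 Fout -1.4376842155938208 lat 0.2331061612209225 Flat -0.5584760042430765 tool comps out [ 0.003 -1.    -0.   ] lat [1.    0.003 0.   ]
```

Contact is light, so I'll keep going.

Emit:
drive_tool --pt "0 -0.04 0 0" --pt "0 -0.08 0 0" --pt "0 -0.08 0 0"

```text
time_s: 13.32
tcp_pos: [0.4646, 0.0912, 0.2028]
ee_rot: [[0.311, 0.95, -0.003], [0.95, -0.311, -0.0], [-0.001, -0.003, -1.0]]
wrist_force: [0.3, -0.3, 0.7]
gripper_width: 0.996
```

```bash
python3 st.py
```

```text
13.325 [0.4646 0.0912 0.2028] yaw -18.15 j6 131.1 F [ 0.25 -0.3   0.67] M [-0.124  0.018  0.025] w 86.7
out -0.4124637547411952 Fout -0.3358051422401302 lat 0.23250285010558563 Flat -0.2045695341110426 tool comps out [ 0.003 -1.     0.003] lat [ 1.     0.003 -0.001]
```

Emit:
drive_tool --pt "0 -0.04 0 0" --pt "0 -0.08 0 0" --pt "0 -0.08 0 0"

```text
time_s: 13.7
tcp_pos: [0.4563, 0.0943, 0.2032]
ee_rot: [[0.311, 0.95, -0.001], [0.95, -0.311, -0.0], [-0.0, -0.001, -1.0]]
wrist_force: [0.7, -0.0, -0.6]
gripper_width: 1.001
```

```bash
python3 st.py; python3 -c "
from h import *
shot('side','s3.png',crop=(205,140,100,90),scale=6)"
```

```text
13.7 [0.4563 0.0943 0.2032] yaw -18.11 j6 130.2 F [ 0.66 -0.05 -0.57] M [-0.142  0.055 -0.04 ] w 87.1
out -0.40363480425525616 Fout -0.6390599833908962 lat 0.23283923730276668 Flat 0.1630369573298921 tool comps out [ 0.003 -1.     0.001] lat [ 1.     0.003 -0.   ]
```

View pics/s3.png

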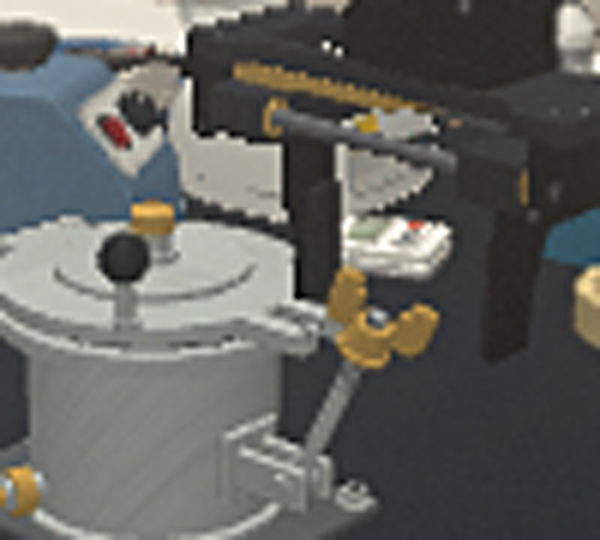

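The bolt is out of the slot and leaning about 0.45 rad, with the nut at (370,325) and the inner finger behind its upper wing. I'll push until it falls.

Emit:
drive_tool --pt "0 -0.05 0 0" --pt "0 -0.1 0 0" --pt "0 -0.15 0 0" --pt "0 -0.2 0 0" --pt "0 -0.25 0 0" --pt "0 -0.28 0 0" --pt "0 -0.28 0 0" --pt "0 -0.28 0 0"

```text
time_s: 14.75
tcp_pos: [0.4251, 0.1047, 0.2034]
ee_rot: [[0.311, 0.95, 0.0], [0.95, -0.311, 0.0], [0.0, 0.0, -1.0]]
wrist_force: [-0.6, 0.3, -0.3]
gripper_width: 1.002
```

```bash
python3 st.py; python3 -c "
from h import *
shot('side','s4.png',crop=(205,130,110,110),scale=5)"
```

```text
14.75 [0.4251 0.1047 0.2034] yaw -18.14 j6 126.6 F [-0.55  0.26 -0.31] M [-0.142  0.01  -0.046] w 87.2
out -0.37074200119953965 Fout 0.608201188764215 lat 0.23293311000626266 Flat 0.07787174049946681 tool comps out [ 0.003 -1.    -0.   ] lat [1.    0.003 0.   ]
```

View pics/s4.png

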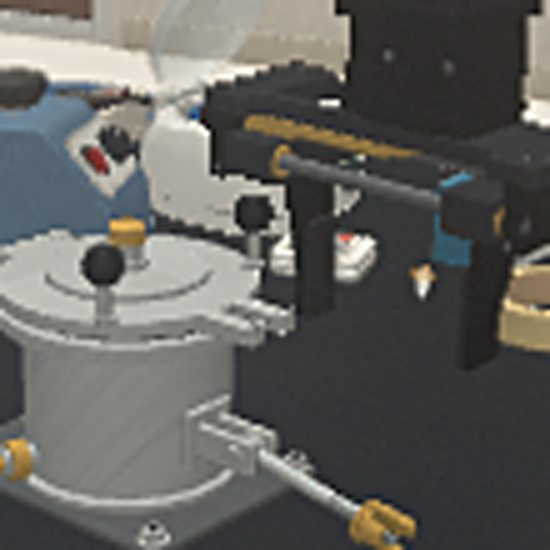

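The bolt hangs right down, with the nut at (385,525). Next is the left knob, gripped with the jaws across the holder.

Emit:
drive_tool --pt "0 0 -0.3 0" --pt "0.05 0.1 -0.5 0.09" --pt "0.15 0.25 -0.5 0.18" --pt "0.25 0.4 -0.5 0.27" --pt "0.35 0.6 -0.5 0.36" --pt "0.45 0.8 -0.5 0.45" --pt "0.5 1 -0.5 0.54" --pt "0.5 1 -0.5 0.63" --pt "0.5 1 -0.5 0.72" --pt "0.5 1 -0.5 0.787" --fingers 50

```text
time_s: 16.05
tcp_pos: [0.5579, 0.1242, 0.2629]
ee_rot: [[0.948, -0.319, -0.001], [-0.319, -0.948, -0.0], [-0.001, 0.0, -1.0]]
wrist_force: [-0.4, 0.4, 0.1]
gripper_width: 0.578
```

```bash
cat > to.py <<'E'
import sys
from h import *
q=telemetry.sense();d=np.array(eval(sys.argv[1]))-q["tcp_pos"];print("units",(q["ee_rot"].T@d/.12).round(3))
E
python3 st.py; python3 to.py "[.5745,.1178,.202]"
```

```text
16.05 [0.5579 0.1242 0.2629] yaw -108.62 j6 42.6 F [-0.38  0.38  0.15] M [-0.052  0.137 -0.022] w 50.3
out -0.4907068601252385 Fout 0.4825477449099976 lat 0.29310801479664694 Flat 0.23575102391609037 tool comps out [-1.     0.006  0.001] lat [-0.006 -1.    -0.   ]
units [0.148 0.006 0.508]
```

Emit:
drive_tool --pt "0.148 0.006 0 0" --pt "0.148 0.006 0.2 0" --pt "0.148 0.006 0.4 0" --pt "0.148 0.006 0.508 0" --pt "0.148 0.006 0.508 0"

```text
time_s: 16.68
tcp_pos: [0.5745, 0.1177, 0.2014]
ee_rot: [[0.949, -0.314, -0.002], [-0.314, -0.949, -0.001], [-0.001, 0.002, -1.0]]
wrist_force: [0.2, 0.6, 0.4]
gripper_width: 0.578
```

```bash
python3 st.py; python3 -c "
from h import *
shot('side','s5.png',crop=(190,120,110,110),scale=5)"
```

```text
16.675 [0.5745 0.1177 0.2014] yaw -108.3 j6 44.3 F [0.19 0.64 0.4 ] M [-0.098  0.165 -0.029] w 50.3
out -0.5085045650597001 Fout 0.025360748905530472 lat 0.29218133619728903 Flat 0.6671025047055698 tool comps out [-1.    -0.     0.001] lat [ 0.    -1.    -0.002]
```

View pics/s5.png

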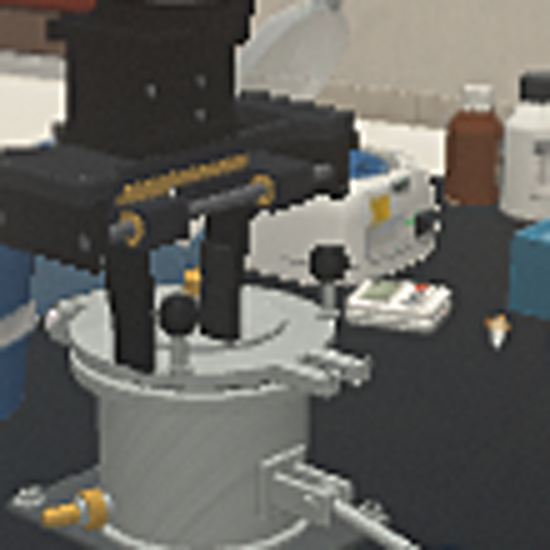

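The fingers straddle the left knob: tips at (135,370) and (222,338), ball at (180,312).

Emit:
drive_tool --pt "0 0 0 0" --pt "0 0 0 0" --pt "0 0 0 0" --pt "0 0 0 0" --pt "0 0 0 0" --pt "0 0 0 0" --fingers 8

```text
time_s: 17.48
tcp_pos: [0.5746, 0.1184, 0.2028]
ee_rot: [[0.949, -0.314, 0.001], [-0.314, -0.949, 0.001], [0.001, -0.001, -1.0]]
wrist_force: [-0.5, 2.1, 2.2]
gripper_width: 0.228
```

```bash
python3 st.py; python3 - <<'E'
import numpy as np
r=np.hypot(124,38);a0=np.arctan2(38,124)
for th in np.arange(0,1.41,.1):
    a=a0+th; print(round(th,2),"dx",round((124-r*np.cos(a))/120,3),"dz",round(-(r*np.sin(a)-38)/120,3))
E
```

```text
17.475 [0.5746 0.1184 0.2028] yaw -108.31 j6 44.2 F [-0.53  2.08  2.19] M [0.626 0.33  0.019] w 19.9
out -0.5083123153115126 Fout 1.160140878854651 lat 0.29286340558071083 Flat 1.806461788756592 tool comps out [-1.     0.    -0.001] lat [-0.    -1.     0.001]
0.0 dx 0.0 dz -0.0
0.1 dx 0.037 dz -0.102
0.2 dx 0.084 dz -0.199
0.3 dx 0.14 dz -0.291
0.4 dx 0.205 dz -0.377
0.5 dx 0.278 dz -0.457
0.6 dx 0.359 dz -0.528
0.7 dx 0.447 dz -0.591
0.8 dx 0.541 dz -0.645
0.9 dx 0.639 dz -0.69
1.0 dx 0.741 dz -0.724
1.1 dx 0.847 dz -0.748
1.2 dx 0.954 dz -0.761
1.3 dx 1.062 dz -0.764
1.4 dx 1.17 dz -0.755
```

Emit:
drive_tool --pt "0.018 0 -0.052 0" --pt "0.037 0 -0.102 0" --pt "0.06 0 -0.151 0" --pt "0.084 0 -0.199 0" --pt "0.084 0 -0.199 0"

```text
time_s: 18.1
tcp_pos: [0.5845, 0.1151, 0.2271]
ee_rot: [[0.949, -0.314, 0.001], [-0.314, -0.949, 0.0], [0.001, -0.001, -1.0]]
wrist_force: [0.4, 5.4, -2.1]
gripper_width: 0.229
```

```bash
python3 st.py; python3 -c "
from h import *
shot('side','s6.png',crop=(190,110,110,110),scale=5)"
```

```text
18.1 [0.5845 0.1151 0.2271] yaw -108.32 j6 45.0 F [ 0.39  5.38 -2.06] M [ 1.221 -0.014 -0.052] w 19.9
out -0.5187860157019375 Fout 1.3191466036982384 lat 0.2927690009797992 Flat 5.235421191834119 tool comps out [-1.     0.    -0.001] lat [-0.    -1.     0.001]
```

View pics/s6.png

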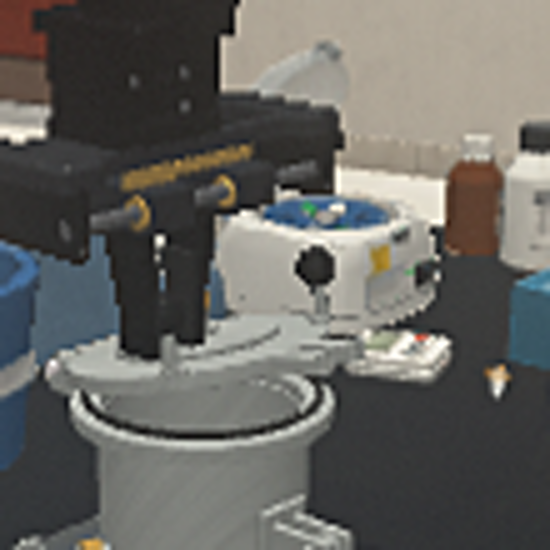

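The lid is lifting, with the knob held between the fingers at (165,330). I'll continue along the arc.

Emit:
drive_tool --pt "0.027 -0.004 -0.047 0" --pt "0.056 -0.004 -0.092 0" --pt "0.088 -0.004 -0.136 0" --pt "0.121 -0.004 -0.178 0" --pt "0.157 -0.004 -0.219 0" --pt "0.194 -0.004 -0.258 0" --pt "0.234 -0.004 -0.294 0" --pt "0.275 -0.004 -0.329 0" --pt "0.275 -0.004 -0.329 0"

```text
time_s: 19.27
tcp_pos: [0.6162, 0.1046, 0.2666]
ee_rot: [[0.949, -0.314, 0.002], [-0.314, -0.949, -0.0], [0.002, -0.0, -1.0]]
wrist_force: [1.8, 3.1, -3.6]
gripper_width: 0.23
```

```bash
python3 st.py
```

```text
19.275 [0.6162 0.1046 0.2666] yaw -108.33 j6 47.2 F [ 1.78  3.09 -3.56] M [ 0.763 -0.268  0.019] w 20.0
out -0.5521611511075499 Fout -0.7205604580553107 lat 0.29282627669057354 Flat 3.491772496662851 tool comps out [-1.     0.    -0.002] lat [-0. -1.  0.]
```

Emit:
drive_tool --pt "0.044 0 -0.032 0" --pt "0.088 0 -0.063 0" --pt "0.135 0 -0.091 0" --pt "0.182 0 -0.117 0" --pt "0.231 0 -0.141 0" --pt "0.28 0 -0.162 0" --pt "0.331 0 -0.18 0" --pt "0.382 0 -0.196 0" --pt "0.382 0 -0.196 0"

```text
time_s: 20.4
tcp_pos: [0.6598, 0.0902, 0.29]
ee_rot: [[0.949, -0.315, 0.002], [-0.315, -0.949, -0.0], [0.002, -0.0, -1.0]]
wrist_force: [0.8, 2.9, -3.6]
gripper_width: 0.234
```

```bash
python3 st.py
```

```text
20.4 [0.6598 0.0902 0.29  ] yaw -108.33 j6 50.0 F [ 0.85  2.9  -3.56] M [0.874 0.099 0.004] w 20.4
out -0.5981156198922458 Fout 0.10894472763396582 lat 0.29282529342678215 Flat 3.023475189357812 tool comps out [-1.     0.001 -0.002] lat [-0.001 -1.     0.   ]
```

Emit:
drive_tool --pt "0.053 0 -0.013 0" --pt "0.106 0 -0.024 0" --pt "0.159 0 -0.032 0" --pt "0.213 0 -0.037 0" --pt "0.267 0 -0.04 0" --pt "0.321 0 -0.04 0" --pt "0.321 0 -0.04 0" --pt "0.321 0 -0.04 0"

```text
time_s: 21.4
tcp_pos: [0.6962, 0.0782, 0.2952]
ee_rot: [[0.949, -0.314, 0.003], [-0.314, -0.949, -0.0], [0.003, -0.001, -1.0]]
wrist_force: [1.2, 3.3, -0.4]
gripper_width: 0.227
```

```bash
python3 st.py; python3 -c "
from h import *
shot('side','s7.png',crop=(180,70,120,150),scale=4)"
```

```text
21.4 [0.6962 0.0782 0.2952] yaw -108.32 j6 52.0 F [ 1.2   3.34 -0.42] M [ 0.754 -0.237  0.067] w 19.7
out -0.6363988353511871 Fout -0.08729888416134088 lat 0.2928382413384004 Flat 3.5504957144248848 tool comps out [-1.     0.    -0.003] lat [-0.    -1.     0.001]
```

View pics/s7.png

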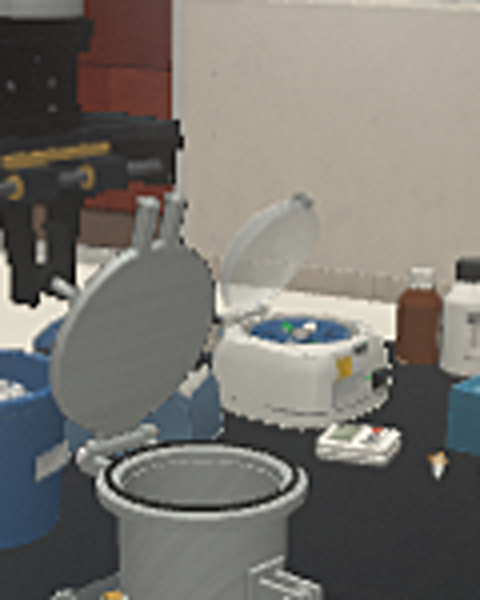

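The lid stands at about 1.25 rad. I'll release the knob and retreat upward.

Emit:
drive_tool --pt "0 0 0 0" --pt "0 0 0 0" --pt "0 0 0 0" --pt "0 0 0 0" --pt "0 0 -0.1 0" --pt "0 0 -0.3 0" --pt "0 0 -0.6 0" --pt "0 0 -0.9 0" --pt "0 0 -0.9 0" --pt "0 0 -0.9 0" --fingers 42

```text
time_s: 22.7
tcp_pos: [0.6952, 0.0785, 0.402]
ee_rot: [[0.949, -0.314, -0.0], [-0.314, -0.949, 0.0], [-0.001, -0.0, -1.0]]
wrist_force: [1.2, 0.5, -1.6]
gripper_width: 0.481
```

```bash
python3 st.py; python3 -c "
from h import *
c=shot('side','s8.png',crop=(150,20,180,230),scale=2.6)"
```

```text
22.7 [0.6952 0.0785 0.402 ] yaw -108.32 j6 52.0 F [ 1.2   0.49 -1.62] M [-0.063  0.164 -0.065] w 41.9
out -0.6353932349307158 Fout -0.9880517222027493 lat 0.2928620474729091 Flat 0.8420313679511459 tool comps out [-1.     0.     0.001] lat [-0. -1.  0.]
```

View pics/s8.png

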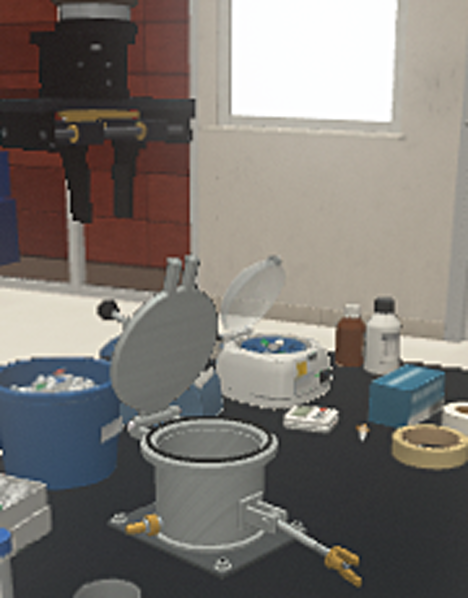

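```bash
python3 -c "
from h import *
print(order.finish_job())"
```

```text
the job is handed in; nothing more can be done
None
```

I opened the filter holder and handed the job in at about 22.7 s; the hand-in gave no verdict.

- **Nut and bolt:** I unscrewed the nut about 195° in total, testing the bolt along the way. At 130° a light push met only about 5 N of extra resistance after 2–3 mm. At 165° it stopped at the same place, at about 10 N, a little over the 7 N of a light push. At 195° the collar slid over the lip. The push peaked at about 10 N, well under the 45 N limit. I then pushed the bolt out with the inner finger until it fell to its stop.
- **Lid:** I lifted it by the left knob, let go, and raised the gripper straight up.

**Last checks:**
- The final side picture shows the lid standing by itself. I put it at about 1.3 rad from how far the gripper moved, not by measuring the lid.
- The bolt hangs right down with its nut on.
- The gripper is more than 10 cm clear and touches nothing.
- The timer looks unmoved. The arm never went near the other bystanders, but I did not measure any of them afterwards.

**Odd readings:** the closed grip on the 22 mm knob read about 20 mm, yet it held throughout. While turning the nut I saw side forces of roughly 4–9 N, because my estimate of the stud's position was off by 2–3 mm. I partly corrected this on the way.

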